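Weigh two spare trackball balls in their dishes and present the solid one

ROBOT

A 6-joint arm with a two-finger parallel gripper is mounted at the origin on the work surface. World frame = base frame: x ahead of the robot, y to its left, z up, the work surface at z = 0. Lengths are in m, angles in degrees, forces in N, time in s.
With the tool pointing down it reaches from about 0.35 to 0.875 m from the base axis. Payload 15.5 kg.
Tool frame: the origin (TCP) lies midway between the tips of the shut fingers; the grasp point (between the pads) lies 19 mm behind it; z points along the fingers, y is the direction in which the jaws open and shut (so a half turn about z gives the same grasp; the last joint's range is limited). The gripper opens to 85 mm and grips with 20 to 120 N. Pads are 22 mm wide; open, the fingers measure 114 mm over their backs; the gripper's body (76 mm by 85 mm) begins 54 mm behind the grasp point. The pads swing forward as they close: fully open they stand 13 mm farther back than shut.
Start: joints at [65.747, 28.281, 77.091, -0, 74.628, -5.472], TCP at [0.201, 0.592, 0.231] pointing down, gripper open.
Joint ranges: [-166.48, 166.48], [-47.26, 123.95], [12.59, 153.08], [-70.14, 250.14], [6.76, 159.57], [-176.63, 176.63]. Speed limits (degrees/s): [108.29, 108.29, 147.25, 172.46, 172.46, 172.46].

INTERFACE

Orientations are given as a 3x3 rotation matrix whose columns are the frame's x, y, z axes.
In Python, from plant import observe, eyes, ctrl gives the robot as it stands. The module is installed in compiled form; this text tells all that it offers.
- The arm moves only by the tool step_arm, never from a script. Its argument "deltas" is a list that holds one entry, the list of rows, each a list of 5 numbers: the shift along the tool's x, y, z normalised to -1 to 1, where 1 is 1 m, then the turn about the tool's z normalised to -1 to 1, where 1 is 30 degrees, then the opening, from 0 (shut) to 1 (fully open). In form: [[[tx, ty, tz, twist, fingers], ...]]. A call has 1 to 12 rows; each row is the pose to reach, as a shift and turn from the pose commanded when the call began, along the tool's axes at that moment; what a row does not reach only later rows make up. A row lasts 1/10 s, in which the tool goes at most 50 mm and 8.59 degrees, less where a joint would pass 70% of its speed; a pose out of reach is approached as far as the arm can. A call with a number of a shift or a turn outside -1 to 1 is refused whole. A call with a gripper value outside its range is refused whole. The fingers move at their own pace and stop on an object; the grip force is fixed at half the most. Time passes only in rows, so rows that repeat a pose let the fingers close. It gives the time, the measured TCP pose, the force and the opening at its end, in the units of the state.
- observe(): the state, without advancing time (a new reading comes with each control period).
- eyes.read_camera(name): name is "scene" or "top" or "wrist"; returns the picture (400x640x3 uint8, red, green, blue); there is no depth.
- eyes.camera_info(name): a dict with "intrinsics" (3x3 intrinsics, pixels), "camera_from_world" (4x4, takes a point from world to camera coordinates); the wrist camera has in their place "hand_eye" (4x4, takes a point from camera to tool coordinates, whose origin is the TCP and whose axes are the flange's). Camera axes: x right, y down, z forward; pixel columns grow to the right and rows downward; lengths in m; the calibration is good to about 2 mm. The wrist camera is an equidistant fisheye: a pixel r from the principal point sees the ray r / f radians off the axis. A picture is of the moment at which its call begins: read the wrist's pose just before it. camera_info takes no time and is no camera call.
- ctrl.finish_job(): hands the job in, once; it reports no verdict.
The state is a dict: "t": time; "joint_pos": joint angles; "qvel": joint speeds; "tau": joint torques, N m; "eef_pos": TCP position; "eef_rot": TCP orientation; "contact_force": force on the tool from outside, world axes, zero at the start; "ft_torque": the same for the moment, N m; "finger_gap": finger opening in m.
Only numpy, scipy, OpenCV 4.12 (cv2) and the standard library are available. Lean on these libraries where they do the work, as an engineer would, in place of code of your own. Each camera call takes 0.05 s, during which the arm holds its last target. There are 200 camera calls.

TASK

Two look-alike dishes with arch handles each carry a loose orange trackball ball, one hollow and one solid. Lift each dish off the desk by its handle to feel which is heavier; put the lighter one back where it stood. Carry the heavier one to the middle of the black mouse pad and turn it about a quarter turn, so that its arch lies in line with the pad's long side and the ball can be taken out from under it; finish while still holding it there, level and still, about a hand's breadth (10 cm) above the pad, with both balls always staying in the middle of their dishes and nothing else on the desk disturbed.

Things in the scene. Friction and masses are not known exactly. Their poses are not given: they have to be found in the camera images.
- dish_a_grip (a point): Centre of the black grip block at the top middle of the arch of this dish, straight above the dish centre and 95 mm above its underside. The block is 44 mm long (x), 14 mm wide (y), 16 mm high; pinch it from above across its 14 mm width. Axes: x along the arch from leg to leg, y across it, z up.
- dish_b_grip (a point): Centre of the black grip block at the top middle of the arch of this dish, straight above the dish centre and 95 mm above its underside. The block is 44 mm long (x), 14 mm wide (y), 16 mm high; pinch it from above across its 14 mm width. Axes: x along the arch from leg to leg, y across it, z up.
- dish_a_seat (a point): Where the centre of the ball lies when the ball rests in the middle of this dish, 24 mm above the underside. The inside slopes to the middle at 8 degrees all round: the ball stays put unless the dish is tilted more than 8 degrees or accelerated above about 1.3 m/s2. Axes as at the grip.
- dish_b_seat (a point): Where the centre of the ball lies when the ball rests in the middle of this dish, 24 mm above the underside. The inside slopes to the middle at 8 degrees all round: the ball stays put unless the dish is tilted more than 8 degrees or accelerated above about 1.3 m/s2. Axes as at the grip.
- dish_b: One of two look-alike spare-ball dishes, 0.16 kg: round white shallow dish, blue rim, 106 mm across, 21 mm high, on a flat foot 72 mm across, with a fixed arch handle of 7 mm steel rod over it (109 mm wide at the rim, top 103 mm up). An orange ball lies in it, its top 43 mm up. Origin at the centre of the underside; x along the arch, y across it, z up.
- dish_a: One of two look-alike spare-ball dishes, 0.16 kg: round white shallow dish, blue rim, 106 mm across, 21 mm high, on a flat foot 72 mm across, with a fixed arch handle of 7 mm steel rod over it (109 mm wide at the rim, top 103 mm up). An orange ball lies in it, its top 43 mm up. Origin at the centre of the underside; x along the arch, y across it, z up.
- ball_a_center (a point): Centre of a smooth orange ball, 38 mm across, lying loose in the middle of the dish of the same letter. One ball is hollow (30 to 50 g), the other solid (170 to 230 g); they look the same, only the weight tells them apart.
- ball_b_center (a point): Centre of a smooth orange ball, 38 mm across, lying loose in the middle of the dish of the same letter. One ball is hollow (30 to 50 g), the other solid (170 to 230 g); they look the same, only the weight tells them apart.
- pad_middle (a point): Middle of the upper face, 4 mm above the desk, of the black mouse pad, a fixed rectangle 200 mm by 240 mm with a low wrist rest (8 mm high) along its edge nearest the robot. x along the short side, away from the robot; y along the long side; z up. Nothing stands on it.
- trackball: Grey trackball base without its ball, 90 x 130 mm and 34 mm high, loose on the desk beyond the pad; leave alone. Origin at the centre of its underside.
- phone: Black smartphone lying on the desk, 150 x 72 x 9 mm; leave alone. Origin at the centre of its underside.
- tape: Roll of yellow tape lying flat, 70 mm across and 20 mm high; leave alone. Origin at the centre of its underside.

How it is judged:
By the outcome, as a careful person would: the job done as asked, in the order asked, and still so for the second after the job is handed in, while the arm keeps its last pose, push and grip.
It also fails if it takes over 72 s, if anything falls off the work surface, if the arm or the gripper's body presses on something with over 40 N, if the wrist force passes 120 N, or if a joint passes its speed limit or range.

## Working session

There is one attempt and no reset: what is moved stays moved. The work goes in short steps, Python scripts to look and compute and a tool call to move; the robot and the scene stay as the last step left them, time stands still between calls to the robot, and variables do not carry over. Pictures are saved under pics/ and viewed, about 8 in all and at most 12, crops included, and the job is handed in when it is done.

Besides the shell and the picture viewer there is one more tool, called after ">>>" as name([rows], argument=value, ...), one row to a line, values as JSON. step_arm: Moves the arm, as the interface text tells. Its arguments: {"type":"object","properties":{"deltas":{"type":"array"}},"required":["deltas"]}

```bash
mkdir -p pics
python3 - <<'E'
from plant import observe, eyes
import cv2, numpy as np
s=observe(); print({k:np.round(v,3).tolist() for k,v in s.items()})
for n in("top","scene"):
    i=eyes.camera_info(n); print(n,np.round(i["intrinsics"],1).tolist(),np.round(i["camera_from_world"],4).tolist())
    cv2.imwrite(f"pics/{n}0.png",eyes.read_camera(n)[:,:,::-1])
i=eyes.camera_info("wrist");print({k:np.round(v,4).tolist() if not isinstance(v,str) else v for k,v in i.items()})
E
```

```text
{'t': 0.0, 'joint_pos': [65.746, 28.314, 77.129, 0.001, 74.627, -5.472], 'qvel': [0.029, 0.035, -0.012, 0.048, -0.056, -0.088], 'tau': [-0.005, -88.216, -38.387, -0.001, 0.01, -0.0], 'eef_pos': [0.201, 0.591, 0.231], 'eef_rot': [[-0.947, 0.322, -0.001], [0.322, 0.947, -0.001], [0.0, -0.001, -1.0]], 'contact_force': [0.352, -0.047, -0.634], 'ft_torque': [0.01, -0.013, 0.006], 'finger_gap': 0.085}
top [[435.2, 0.0, 316.4], [0.0, 435.2, 193.0], [0.0, 0.0, 1.0]] [[-0.0084, -0.9999, -0.0097, 0.0381], [-0.9862, 0.0099, -0.165, 0.5532], [0.1651, 0.0081, -0.9863, 1.0197], [0.0, 0.0, 0.0, 1.0]]
scene [[384.8, 0.0, 319.6], [0.0, 384.8, 196.1], [0.0, 0.0, 1.0]] [[0.8026, 0.5963, -0.0169, -0.4582], [0.4683, -0.6473, -0.6015, -0.1638], [-0.3696, 0.4748, -0.7987, 0.9843], [0.0, 0.0, 0.0, 1.0]]
{'intrinsics': [[309.7069, 0.0, 318.3743], [0.0, 309.7069, 201.742], [0.0, 0.0, 1.0]], 'hand_eye': [[-0.0008, -0.9617, -0.2742, 0.0693], [1.0, -0.0008, -0.0001, -0.0001], [-0.0001, -0.2742, 0.9617, -0.1437], [0.0, 0.0, 0.0, 1.0]]}
```

View pics/top0.png

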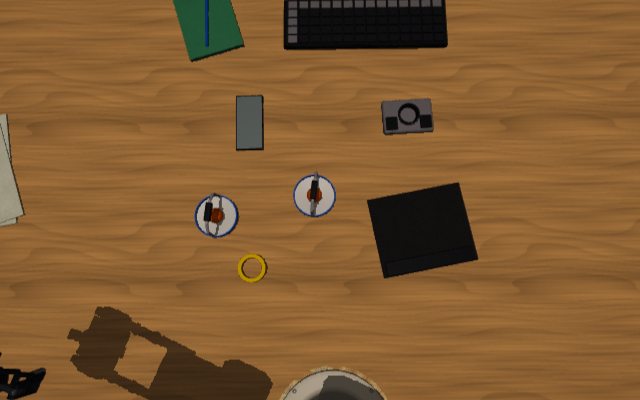

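View pics/scene0.png

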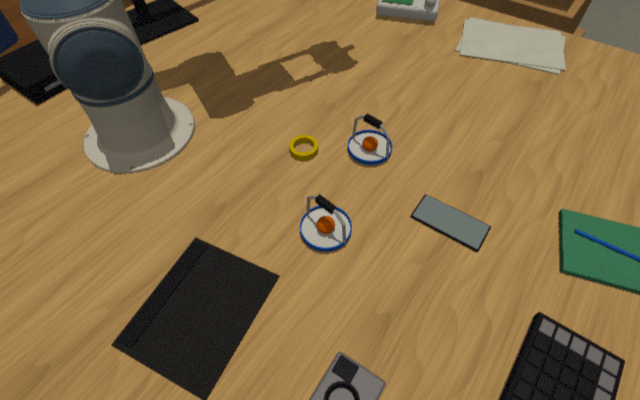

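The top view shows the dishes at (216,215) and (315,195), the tape at (252,268), the phone at (250,122), the pad centred near (422,230) and the trackball at (407,116). The scene view shows the same dishes at (370,147) and (325,228), with their grip blocks at (373,120) and (325,204).

```bash
cat > h.py <<'E'
import cv2, numpy as np
from plant import observe, eyes
def ray(n,uv):
    i=eyes.camera_info(n); K=i["intrinsics"]; T=np.array(i["camera_from_world"]); R=T[:3,:3]
    d=R.T@np.linalg.inv(K)@np.array([uv[0],uv[1],1]); return -R.T@T[:3,3], d/np.linalg.norm(d)
def onz(n,uv,z):
    o,d=ray(n,uv); return o+d*(z-o[2])/d[2]
def tri(a,b):
    (o1,d1),(o2,d2)=a,b
    t=np.linalg.lstsq(np.c_[d1,-d2],o2-o1,rcond=None)[0]
    p,q=o1+d1*t[0],o2+d2*t[1]; return (p+q)/2,np.linalg.norm(p-q)
def masks(im):
    h=cv2.cvtColor(im,cv2.COLOR_RGB2HSV); H,S,V=[h[...,k].astype(int) for k in range(3)]
    return dict(ball=(H<14)&(S>190)&(V>70), blue=(H>100)&(H<130)&(S>110)&(V>50), black=(V<48))
def roi(m,x0,y0,x1,y1):
    o=np.zeros(m.shape,np.uint8); o[y0:y1,x0:x1]=m[y0:y1,x0:x1]; return o
def big(m):
    c=max(cv2.findContours(m,cv2.RETR_EXTERNAL,cv2.CHAIN_APPROX_NONE)[0],key=cv2.contourArea); return c
E
python3 - <<'E'
from h import *
T=cv2.imread("pics/top0.png")[:,:,::-1].copy(); S=cv2.imread("pics/scene0.png")[:,:,::-1].copy()
mt,ms=masks(T),masks(S)
for nm,rt,rs in(("L",(190,188,245,242),(340,108,398,170)),("R",(288,168,342,222),(295,190,356,255))):
    b=[];g=[];
    for n,m,r in(("top",mt,rt),("scene",ms,rs)):
        c=np.argwhere(roi(m["ball"],*r)).mean(0)[::-1]; b.append((n,c))
        rect=cv2.minAreaRect(big(roi(m["black"],*r))); g.append((n,rect[0])); bx=cv2.boxPoints(rect)
        e=[(bx[i]+bx[(i+1)%4])/2 for i in range(4)]; k=0 if np.linalg.norm(e[0]-e[2])>np.linalg.norm(e[1]-e[3]) else 1
        p,q=onz(n,e[k],.095),onz(n,e[k+2],.095); v=q-p
        print(nm,n,"block",np.round(rect[0],1),np.round(rect[1],1),"z95",onz(n,rect[0],.095).round(4),"len",np.linalg.norm(v).round(4),"dir",np.degrees(np.arctan2(v[1],v[0])).round(1))
        el=cv2.fitEllipse(cv2.convexHull(big(roi(m["blue"],*r)))); print("   ball z24",onz(n,c,.024).round(4),"rim z20",onz(n,el[0],.018).round(4))
    print("  ball tri",tri(ray(*b[0]),ray(*b[1])),"grip tri",tri(ray(*g[0]),ray(*g[1])))
for n,m,r in(("top",mt,(350,170,500,290)),("scene",ms,(100,225,290,399))):
    rc=cv2.approxPolyDP(cv2.convexHull(big(roi(m["black"],*r))),8,True)[:,0]
    P=np.array([onz(n,p,.004) for p in rc]); print("pad",n,rc.tolist(),P.round(3).tolist(),P.mean(0).round(4))
    E=np.roll(P,-1,0)-P; print([(round(float(np.hypot(*e[:2])),3),round(float(np.degrees(np.arctan2(e[1],e[0]))),1)) for e in E])
E
```

```text
L top block [207.5 212. ] [18.  7.] z95 [0.5031 0.286  0.095 ] len 0.0421 dir -178.1
   ball z24 [0.5036 0.283  0.024 ] rim z20 [0.5015 0.2781 0.018 ]
L scene block [372.1 120.8] [17.9  6.7] z95 [0.5072 0.2846 0.095 ] len 0.0428 dir -2.1
   ball z24 [0.5094 0.2846 0.024 ] rim z20 [0.5145 0.2646 0.018 ]
  ball tri (array([0.50604173, 0.2857547 , 0.0202177 ]), np.float64(0.005174038951234378)) grip tri (array([0.50443223, 0.28779465, 0.09087722]), np.float64(0.0020355559141474445))
R top block [313.5 189.8] [ 6.  18.2] z95 [0.5531 0.0392 0.095 ] len 0.0433 dir 172.6
   ball z24 [0.5534 0.0389 0.024 ] rim z20 [0.5523 0.0366 0.018 ]
R scene block [324.8 204. ] [21.2  8.2] z95 [0.5565 0.0386 0.095 ] len 0.0434 dir -6.7
   ball z24 [0.5583 0.0392 0.024 ] rim z20 [0.564  0.0209 0.018 ]
  ball tri (array([0.55541991, 0.04024102, 0.01928873]), np.float64(0.0035399302428489334)) grip tri (array([0.55437799, 0.03990336, 0.0915078 ]), np.float64(0.001835496406544917))
pad top [[458, 183], [477, 258], [384, 277], [367, 200]] [[0.583, -0.328, 0.004], [0.393, -0.363, 0.004], [0.349, -0.132, 0.004], [0.541, -0.095, 0.004]] [ 0.4666 -0.2293  0.004 ]
[(0.193, -169.5), (0.236, 100.8), (0.196, 10.8), (0.237, -79.9)]
pad scene [[195, 239], [278, 276], [206, 398], [113, 345]] [[0.355, -0.135, 0.004], [0.545, -0.098, 0.004], [0.588, -0.325, 0.004], [0.399, -0.363, 0.004]] [ 0.4717 -0.2304  0.004 ]
[(0.194, 11.2), (0.231, -79.2), (0.193, -168.5), (0.232, 101.0)]
```

>>> step_arm([
  [[-0.04, -0.02, 0.0, -0.1, 1], [-0.08, -0.04, 0.0, -0.2, 1], [-0.12, -0.06, 0.0, -0.3, 1], [-0.16, -0.08, 0.0, -0.4, 1], [-0.2, -0.1, 0.0, -0.5, 1], [-0.24, -0.12, 0.0, -0.56, 1], [-0.28, -0.14, 0.0, -0.56, 1], [-0.32, -0.16, 0.01, -0.56, 1], [-0.36, -0.18, 0.02, -0.56, 1], [-0.386, -0.191, 0.031, -0.56, 1], [-0.386, -0.191, 0.031, -0.56, 1], [-0.386, -0.191, 0.031, -0.56, 1]],
])

```text
t: 1.3
eef_pos: [0.5051, 0.2862, 0.1998]
eef_rot: [[-0.999, 0.036, -0.001], [0.036, 0.999, -0.0], [0.001, -0.0, -1.0]]
contact_force: [0.9, 0.7, 0.0]
finger_gap: 0.0856
```

Run:
```python
from h import *
s=observe(); print(s["t"],s["eef_pos"].round(4) if hasattr(s["eef_pos"],'round') else s["eef_pos"],np.round(s["eef_rot"],4).tolist(),np.round(s["joint_pos"],1))
im=eyes.read_camera("wrist"); cv2.imwrite("pics/w1.png",im[:,:,::-1])
```

```text
1.3 [0.5051 0.2862 0.1998] [[-0.9994, 0.0359, -0.0012], [0.0359, 0.9994, -0.0003], [0.0012, -0.0004, -1.0]] [ 23.6  26.6  85.7   0.   67.7 -64.3]
```

View pics/w1.png

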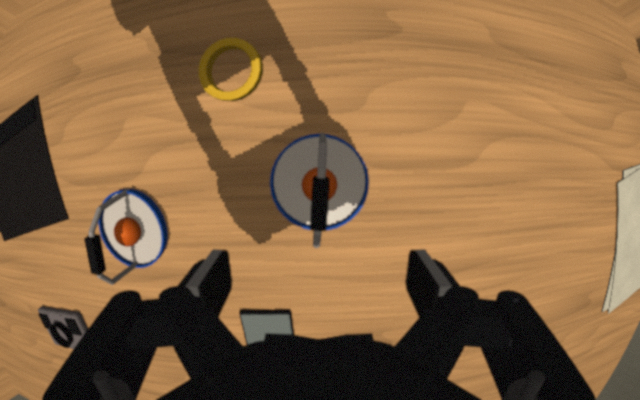

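The wrist view shows dish L below the gripper, its block near (320,203) with the arch near vertical, midway between the fingertips. Dish R is at (130,230).

```bash
cat >> h.py <<'E'
def wray(uv,pos,rot):
    i=eyes.camera_info("wrist"); K=np.array(i["intrinsics"]); X=np.array(i["hand_eye"])
    p=np.array([(uv[0]-K[0,2])/K[0,0],(uv[1]-K[1,2])/K[1,1]]); r=np.hypot(*p)
    d=np.r_[np.sin(r)*p/r,np.cos(r)]
    return np.array(pos)+rot@X[:3,3], rot@X[:3,:3]@d
def wz(uv,z,pos,rot):
    o,d=wray(uv,pos,rot); return o+d*(z-o[2])/d[2]
def wblock(im,r,pos,rot,z=.103):
    # image span of black block = its top face mostly; near face also seen on one side
    rect=cv2.minAreaRect(big(roi((im.max(2)<40),*r))); bx=cv2.boxPoints(rect)
    e=[(bx[i]+bx[(i+1)%4])/2 for i in range(4)]; k=0 if np.linalg.norm(e[0]-e[2])>np.linalg.norm(e[1]-e[3]) else 1
    for zz in(.095,.103):
        p,q=wz(e[k],zz,pos,rot),wz(e[k+2],zz,pos,rot); v=q-p
        c=wz(rect[0],zz,pos,rot); rel=rot.T@(c-pos)
        print("z",zz,"c",c.round(4),"tool rel",rel.round(4),"len",np.linalg.norm(v).round(4),"yaw",np.degrees(np.arctan2(v[1],v[0])).round(1),rect)
def wball(im,r,pos,rot):
    m=roi(masks(im)["ball"],*r); b=cv2.minEnclosingCircle(np.vstack([c for c in cv2.findContours(m,cv2.RETR_EXTERNAL,cv2.CHAIN_APPROX_NONE)[0] if len(c)>8]))
    print("ball",wz(b[0],.024,pos,rot).round(4),b)
    el=cv2.fitEllipse(cv2.convexHull(big(roi(masks(im)["blue"],*r)))); print("rim",wz(el[0],.020,pos,rot).round(4),el)
E
python3 - <<'E'
from h import *
s=observe(); pos,rot=np.array(s["eef_pos"]),np.array(s["eef_rot"])
im=cv2.imread("pics/w1.png")[:,:,::-1].copy()
wblock(im,(290,165,350,245),pos,rot); wball(im,(260,125,380,245),pos,rot)
wblock(im,(82,225,107,278),pos,rot); wball(im,(80,175,180,280),pos,rot)
E
```

```text
z 0.095 c [0.508  0.2872 0.095 ] tool rel [-0.0033  0.0005  0.1052] len 0.0459 yaw -6.2 ((319.14117431640625, 203.66470336914062), (15.415998458862305, 52.537105560302734), 4.398705005645752)
z 0.103 c [0.5057 0.2873 0.103 ] tool rel [-0.0009  0.0005  0.0972] len 0.0445 yaw -6.2 ((319.14117431640625, 203.66470336914062), (15.415998458862305, 52.537105560302734), 4.398705005645752)
ball [0.5073 0.2874 0.024 ] ((319.12725830078125, 184.2872772216797), 16.381912231445312)
rim [0.5089 0.2781 0.02  ] ((310.5615539550781, 185.16856384277344), (78.67606353759766, 86.96611785888672), 155.41847229003906)
z 0.095 c [0.5583 0.0394 0.095 ] tool rel [-0.0621 -0.2454  0.1052] len 0.0454 yaw -8.6 ((95.07339477539062, 254.92198181152344), (37.309539794921875, 13.19327163696289), 80.13418579101562)
z 0.103 c [0.5543 0.0474 0.103 ] tool rel [-0.0579 -0.2375  0.0972] len 0.0439 yaw -8.6 ((95.07339477539062, 254.92198181152344), (37.309539794921875, 13.19327163696289), 80.13418579101562)
ball [0.5569 0.0415 0.024 ] ((128.0, 231.15383911132812), 13.191909790039062)
rim [0.55   0.0597 0.02  ] ((139.60215759277344, 224.96824645996094), (47.808345794677734, 72.67018127441406), 155.87167358398438)
```

>>> step_arm([
  [[-0.002, 0.001, 0.01, 0.08, 1], [-0.002, 0.001, 0.03, 0.08, 0.8], [-0.002, 0.001, 0.05, 0.08, 0.7], [-0.002, 0.001, 0.07, 0.08, 0.6], [-0.002, 0.001, 0.09, 0.08, 0.5], [-0.002, 0.001, 0.105, 0.08, 0.5], [-0.002, 0.001, 0.115, 0.08, 0.5], [-0.002, 0.001, 0.12, 0.08, 0.5], [-0.002, 0.001, 0.123, 0.08, 0.45], [-0.002, 0.001, 0.123, 0.08, 0.4], [-0.002, 0.001, 0.123, 0.08, 0.4], [-0.002, 0.001, 0.123, 0.08, 0.4]],
])

```text
t: 2.55
eef_pos: [0.5075, 0.2877, 0.0778]
eef_rot: [[-0.997, 0.076, 0.001], [0.076, 0.997, 0.0], [-0.001, 0.0, -1.0]]
contact_force: [0.6, -0.1, 0.7]
finger_gap: 0.034
```

Run:
```python
from h import *
s=observe(); pos,rot=np.array(s["eef_pos"]),np.array(s["eef_rot"]); print(pos.round(4),s["finger_gap"],np.round(s["contact_force"],2))
im=eyes.read_camera("wrist"); cv2.imwrite("pics/w2.png",im[:,:,::-1])
```

```text
[0.5075 0.2877 0.0778] 0.0339981869005169 [ 0.59 -0.09  0.68]
```

View pics/w2.png

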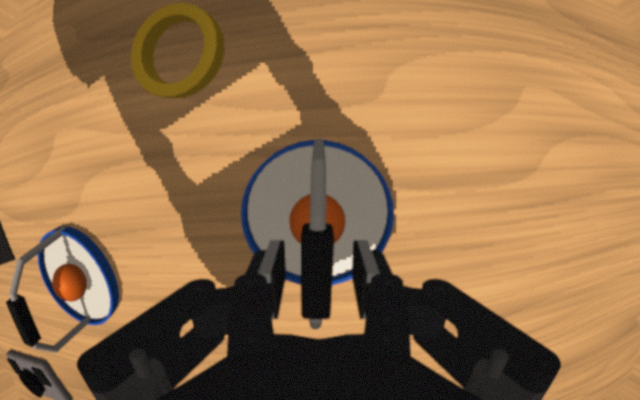

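The block at (317,270) sits midway between the pads (about 273 and 367), and the arch is parallel to them. I'll close slowly.

>>> step_arm([
  [[0, 0, 0, 0, 0.33], [0, 0, 0, 0, 0.28], [0, 0, 0, 0, 0.24], [0, 0, 0, 0, 0.22], [0, 0, 0, 0, 0.2], [0, 0, 0, 0, 0.18], [0, 0, 0, 0, 0.16], [0, 0, 0, 0, 0.14], [0, 0, 0, 0, 0.1], [0, 0, 0, 0, 0.0], [0, 0, 0, 0, 0], [0, 0, 0, 0, 0]],
])

```text
t: 3.8
eef_pos: [0.5073, 0.2876, 0.0774]
eef_rot: [[-0.997, 0.076, 0.0], [0.076, 0.997, -0.0], [-0.0, 0.0, -1.0]]
contact_force: [-0.1, -2.8, 4.0]
finger_gap: 0.0131
```

Run:
```python
from h import *
s=observe(); print(np.round(s["eef_pos"],4),s["finger_gap"])
F=[]
for k in range(6): eyes.read_camera("wrist"); s=observe(); F.append(s["contact_force"])
print(np.round(F,2).tolist(),np.mean(F,0).round(2),s["finger_gap"])
```

```text
[0.5073 0.2876 0.0774] 0.013128446468445354
[[0.15, -2.6, 3.37], [-0.32, -3.18, 3.61], [0.11, -2.2, 4.38], [-0.69, -2.68, 4.05], [-0.36, -2.91, 4.7], [0.97, -3.71, 4.02]] [-0.02 -2.88  4.02] 0.013135191649942996
```

>>> step_arm([
  [[0, 0, -0.001, 0, 0], [0, 0, -0.003, 0, 0], [0, 0, -0.006, 0, 0], [0, 0, -0.01, 0, 0], [0, 0, -0.015, 0, 0], [0, 0, -0.02, 0, 0], [0, 0, -0.025, 0, 0], [0, 0, -0.03, 0, 0], [0, 0, -0.034, 0, 0], [0, 0, -0.037, 0, 0], [0, 0, -0.039, 0, 0], [0, 0, -0.04, 0, 0]],
])

```text
t: 5.3
eef_pos: [0.5072, 0.2876, 0.1174]
eef_rot: [[-0.997, 0.076, 0.0], [0.076, 0.997, 0.0], [-0.0, 0.0, -1.0]]
contact_force: [-0.3, -0.1, -4.8]
finger_gap: 0.0129
```

```bash
cat > weigh.py <<'E'
from h import *
import sys
F=[];M=[]
for k in range(14):
    im=eyes.read_camera("wrist"); s=observe(); F.append(s["contact_force"]);M.append(s["ft_torque"])
F=F[4:]
print(s["t"],"F",np.mean(F,0).round(2),"sd",np.std(F,0).round(2),"M",np.mean(M,0).round(3),s["finger_gap"],np.round(s["eef_pos"],4))
cv2.imwrite(f"pics/{sys.argv[1]}.png",im[:,:,::-1])
E
python3 weigh.py w3
```

```text
6.0 F [-0.01 -0.12 -3.85] sd [0.47 0.54 0.44] M [-0.015 -0.013  0.002] 0.013081031040574502 [0.5072 0.2875 0.1173]
```

View pics/w3.png

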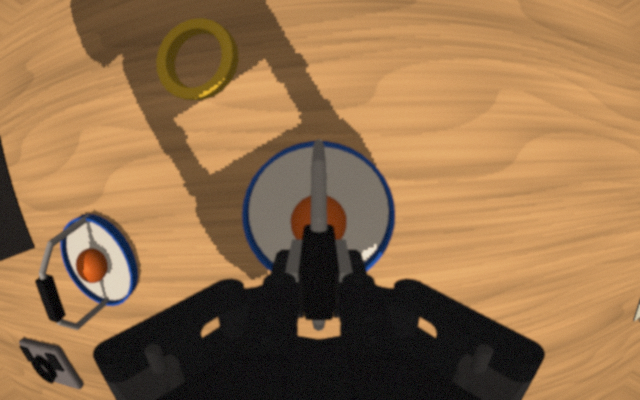

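Dish L is held level with its ball centred. It weighs about 3.85 N, which suggests the solid ball. I'll put it back and weigh the other.

>>> step_arm([
  [[0, 0, 0.001, 0, 0], [0, 0, 0.003, 0, 0], [0, 0, 0.006, 0, 0], [0, 0, 0.01, 0, 0], [0, 0, 0.015, 0, 0], [0, 0, 0.02, 0, 0], [0, 0, 0.025, 0, 0], [0, 0, 0.03, 0, 0], [0, 0, 0.034, 0, 0], [0, 0, 0.037, 0, 0], [0, 0, 0.039, 0, 0], [0, 0, 0.04, 0, 0]],
])

```text
t: 7.2
eef_pos: [0.5074, 0.2875, 0.0773]
eef_rot: [[-0.997, 0.076, 0.0], [0.076, 0.997, -0.0], [-0.0, 0.0, -1.0]]
contact_force: [-0.3, -3.7, 9.8]
finger_gap: 0.0128
```

>>> step_arm([
  [[0, 0, 0, 0, 0], [0, 0, 0, 0, 0.0], [0, 0, 0, 0, 0.13], [0, 0, 0, 0, 0.16], [0, 0, 0, 0, 0.18], [0, 0, 0, 0, 0.22], [0, 0, 0, 0, 0.28], [0, 0, 0, 0, 0.36], [0, 0, 0, 0, 0.45], [0, 0, 0, 0, 0.5], [0, 0, 0, 0, 0.55], [0, 0, 0, 0, 0.6]],
])

```text
t: 8.4
eef_pos: [0.5072, 0.2875, 0.0773]
eef_rot: [[-0.997, 0.076, 0.0], [0.076, 0.997, 0.0], [-0.0, 0.0, -1.0]]
contact_force: [0.1, 0.8, 0.7]
finger_gap: 0.0515
```

Run:
```python
from h import *
s=observe(); pos,rot=np.array(s["eef_pos"]),np.array(s["eef_rot"]); print(s["t"],pos.round(4),np.round(rot,4).tolist(),s["finger_gap"],np.round(s["contact_force"],2))
im=eyes.read_camera("wrist"); cv2.imwrite("pics/w4.png",im[:,:,::-1])
# target R relative: aim (0.556,0.040), arch yaw -7
d=rot.T@(np.array([.556,.0400,pos[2]])-pos); print("to R",d.round(4),"yaw x",np.degrees(np.arctan2(rot[1,0],rot[0,0])))
```

```text
8.4 [0.5072 0.2875 0.0773] [[-0.9971, 0.0765, 0.0], [0.0765, 0.9971, 0.0], [-0.0, 0.0, -1.0]] 0.05148941299659551 [0.07 0.82 0.74]
to R [-0.0675 -0.2431 -0.    ] yaw x 175.61543300178886
```

>>> step_arm([
  [[0, 0, -0.01, 0, 0.6], [0, 0, -0.03, 0, 0.6], [0, 0, -0.065, 0, 0.6], [0, -0.01, -0.1, 0, 0.6], [-0.01, -0.045, -0.123, 0.05, 0.6], [-0.022, -0.08, -0.123, 0.09, 0.6], [-0.033, -0.12, -0.123, 0.09, 0.6], [-0.045, -0.16, -0.123, 0.09, 0.6], [-0.056, -0.2, -0.123, 0.09, 0.6], [-0.067, -0.235, -0.123, 0.09, 0.6], [-0.0675, -0.243, -0.123, 0.09, 0.6], [-0.0675, -0.243, -0.123, 0.09, 0.6]],
])

```text
t: 9.65
eef_pos: [0.556, 0.039, 0.2008]
eef_rot: [[-0.992, 0.125, 0.0], [0.125, 0.992, 0.0], [-0.0, 0.0, -1.0]]
contact_force: [0.3, 0.7, -1.6]
finger_gap: 0.051
```

Run:
```python
from h import *
s=observe(); pos,rot=np.array(s["eef_pos"]),np.array(s["eef_rot"]); print(s["t"],pos.round(4))
im=eyes.read_camera("wrist"); cv2.imwrite("pics/w5.png",im[:,:,::-1])
wblock(im,(290,165,350,245),pos,rot); wball(im,(260,125,380,245),pos,rot)
```

```text
9.65 [0.556  0.039  0.2008]
z 0.095 c [0.5574 0.0405 0.095 ] tool rel [-0.0011  0.0017  0.1058] len 0.0436 yaw -7.1 ((320.5, 201.0), (50.0, 15.0), 90.0)
z 0.103 c [0.5551 0.0407 0.103 ] tool rel [0.0011 0.0016 0.0978] len 0.0422 yaw -7.1 ((320.5, 201.0), (50.0, 15.0), 90.0)
ball [0.5571 0.0402 0.024 ] ((319.71875, 182.5), 16.35030174255371)
rim [0.5566 0.0298 0.02  ] ((310.06231689453125, 182.50198364257812), (76.89302062988281, 85.9404296875), 164.81588745117188)
```

View pics/w5.png

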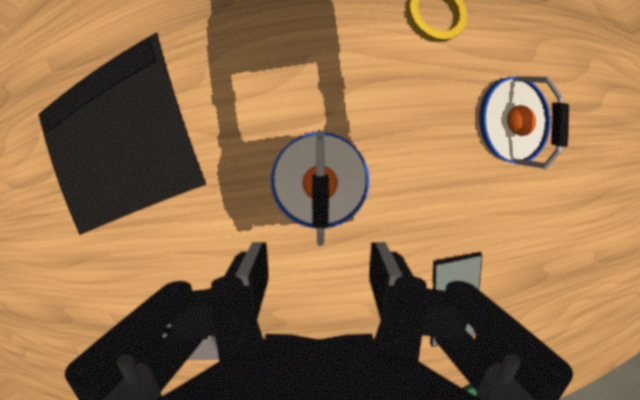

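Dish R is centred under the gripper: its block is at (320,201) and the arch is vertical in the picture. I'll descend and grip.

>>> step_arm([
  [[-0.001, 0, 0.01, 0, 0.6], [-0.001, 0, 0.03, 0, 0.6], [-0.001, 0, 0.05, 0, 0.6], [-0.001, 0, 0.07, 0, 0.6], [-0.001, 0, 0.09, 0, 0.5], [-0.001, 0, 0.105, 0, 0.5], [-0.001, 0, 0.115, 0, 0.5], [-0.001, 0, 0.12, 0, 0.45], [-0.001, 0, 0.123, 0, 0.4], [-0.001, 0, 0.123, 0, 0.36], [-0.001, 0, 0.123, 0, 0.32], [-0.001, 0, 0.123, 0, 0.28]],
])

```text
t: 10.9
eef_pos: [0.5573, 0.04, 0.0778]
eef_rot: [[-0.992, 0.123, 0.001], [0.123, 0.992, -0.0], [-0.001, 0.0, -1.0]]
contact_force: [0.0, 0.1, -0.0]
finger_gap: 0.0237
```

>>> step_arm([
  [[0, 0, 0, 0, 0.26], [0, 0, 0, 0, 0.24], [0, 0, 0, 0, 0.22], [0, 0, 0, 0, 0.2], [0, 0, 0, 0, 0.18], [0, 0, 0, 0, 0.16], [0, 0, 0, 0, 0.14], [0, 0, 0, 0, 0.1], [0, 0, 0, 0, 0.0], [0, 0, 0, 0, 0], [0, 0, 0, 0, 0], [0, 0, 0, 0, 0]],
])

```text
t: 12.1
eef_pos: [0.557, 0.04, 0.0774]
eef_rot: [[-0.992, 0.123, 0.0], [0.123, 0.992, 0.0], [-0.0, 0.0, -1.0]]
contact_force: [-1.1, 2.0, 5.0]
finger_gap: 0.0131
```

>>> step_arm([
  [[0, 0, -0.001, 0, 0], [0, 0, -0.003, 0, 0], [0, 0, -0.006, 0, 0], [0, 0, -0.01, 0, 0], [0, 0, -0.015, 0, 0], [0, 0, -0.02, 0, 0], [0, 0, -0.025, 0, 0], [0, 0, -0.03, 0, 0], [0, 0, -0.034, 0, 0], [0, 0, -0.037, 0, 0], [0, 0, -0.039, 0, 0], [0, 0, -0.04, 0, 0]],
])

```text
t: 13.3
eef_pos: [0.557, 0.04, 0.1175]
eef_rot: [[-0.992, 0.123, 0.0], [0.123, 0.992, -0.0], [-0.0, 0.0, -1.0]]
contact_force: [-0.1, 0.1, -2.3]
finger_gap: 0.013
```

```bash
python3 weigh.py w6
```

```text
14.0 F [-0.05 -0.09 -1.78] sd [0.42 0.63 0.44] M [ 0.005 -0.006 -0.013] 0.012906673932499425 [0.5569 0.04   0.1173]
```

View pics/w6.png

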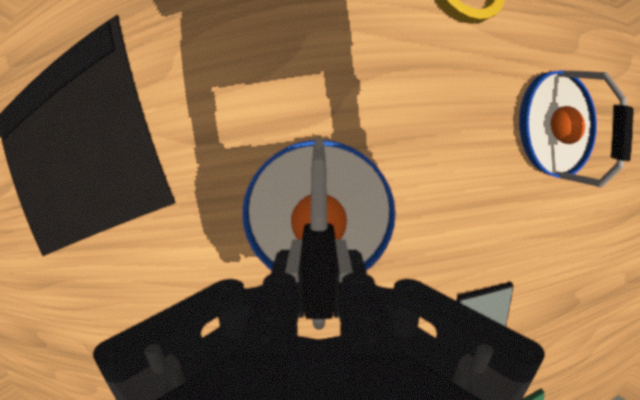

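Dish R weighs 1.78 N against L's 3.85 N, so L is the heavier. I'll put R back where it stood and return to L.

>>> step_arm([
  [[0, 0, 0.001, 0, 0], [0, 0, 0.003, 0, 0], [0, 0, 0.006, 0, 0], [0, 0, 0.01, 0, 0], [0, 0, 0.015, 0, 0], [0, 0, 0.02, 0, 0], [0, 0, 0.025, 0, 0], [0, 0, 0.03, 0, 0], [0, 0, 0.034, 0, 0], [0, 0, 0.037, 0, 0], [0, 0, 0.039, 0, 0], [0, 0, 0.04, 0, 0]],
])

```text
t: 15.2
eef_pos: [0.557, 0.0401, 0.0773]
eef_rot: [[-0.992, 0.123, 0.0], [0.123, 0.992, 0.0], [-0.0, 0.0, -1.0]]
contact_force: [-6.6, 0.7, 18.6]
finger_gap: 0.0131
```

>>> step_arm([
  [[0, 0, 0, 0, 0], [0, 0, 0, 0, 0.0], [0, 0, 0, 0, 0.13], [0, 0, 0, 0, 0.16], [0, 0, 0, 0, 0.18], [0, 0, 0, 0, 0.22], [0, 0, 0, 0, 0.28], [0, 0, 0, 0, 0.36], [0, 0, 0, 0, 0.45], [0, 0, 0, 0, 0.5], [0, 0, 0, 0, 0.55], [0, 0, 0, 0, 0.6]],
])

```text
t: 16.4
eef_pos: [0.5569, 0.04, 0.0773]
eef_rot: [[-0.992, 0.123, 0.0], [0.123, 0.992, 0.0], [-0.0, 0.0, -1.0]]
contact_force: [-0.1, -0.4, 0.2]
finger_gap: 0.0513
```

Run:
```python
from h import *
s=observe(); pos,rot=np.array(s["eef_pos"]),np.array(s["eef_rot"]); print(s["t"],pos.round(4),s["finger_gap"],np.degrees(np.arctan2(rot[1,0],rot[0,0])))
print("to L",(rot.T@(np.array([.5073,.2875,pos[2]])-pos)).round(4))
```

```text
16.4 [0.5569 0.04   0.0773] 0.05129880021440847 172.9166883959797
to L [0.0798 0.2395 0.    ]
```

>>> step_arm([
  [[0, 0, -0.01, 0, 0.6], [0, 0, -0.03, 0, 0.6], [0, 0, -0.065, 0, 0.6], [0.003, 0.01, -0.1, 0, 0.6], [0.015, 0.045, -0.123, -0.05, 0.6], [0.027, 0.08, -0.123, -0.09, 0.6], [0.04, 0.12, -0.123, -0.09, 0.6], [0.053, 0.16, -0.123, -0.09, 0.6], [0.067, 0.2, -0.123, -0.09, 0.6], [0.077, 0.232, -0.123, -0.09, 0.6], [0.08, 0.2395, -0.123, -0.09, 0.6], [0.08, 0.2395, -0.123, -0.09, 0.6]],
])

```text
t: 17.6
eef_pos: [0.5067, 0.2884, 0.2008]
eef_rot: [[-0.997, 0.074, 0.0], [0.074, 0.997, 0.0], [-0.0, 0.0, -1.0]]
contact_force: [-0.4, 0.1, -0.9]
finger_gap: 0.0512
```

Run:
```python
from h import *
s=observe(); pos,rot=np.array(s["eef_pos"]),np.array(s["eef_rot"]); print(s["t"],pos.round(4))
im=eyes.read_camera("wrist"); cv2.imwrite("pics/w7.png",im[:,:,::-1])
wblock(im,(290,165,350,245),pos,rot); wball(im,(260,125,380,245),pos,rot)
```

```text
17.6 [0.5067 0.2884 0.2008]
z 0.095 c [0.5082 0.2874 0.095 ] tool rel [-0.0015 -0.0009  0.1058] len 0.0445 yaw -4.4 ((317.5, 201.5), (51.0, 15.0), 90.0)
z 0.103 c [0.5059 0.2876 0.103 ] tool rel [ 0.0007 -0.0008  0.0978] len 0.0431 yaw -4.4 ((317.5, 201.5), (51.0, 15.0), 90.0)
ball [0.5084 0.2872 0.024 ] ((317.4725646972656, 183.34219360351562), 16.39480972290039)
rim [0.5083 0.2814 0.02  ] ((312.07061767578125, 182.7949981689453), (84.46190643310547, 89.53235626220703), 147.60511779785156)
```

View pics/w7.png

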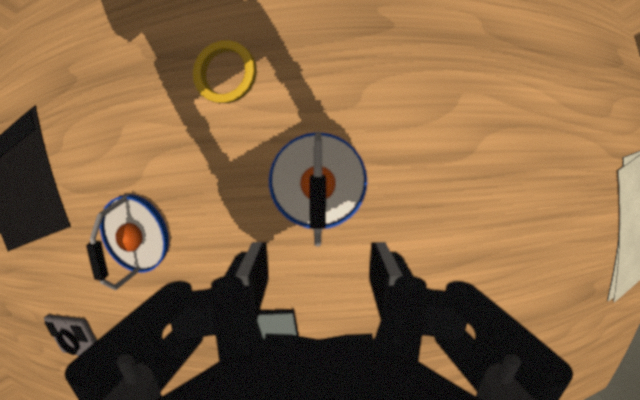

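Dish L stands where it was, with its block at (318,201) and its ball centred. R also stands well at (130,235). I'll regrip L and lift it.

>>> step_arm([
  [[-0.0005, 0, 0.01, 0, 0.6], [-0.0005, 0, 0.03, 0, 0.6], [-0.0005, 0, 0.05, 0, 0.6], [-0.0005, 0, 0.07, 0, 0.6], [-0.0005, 0, 0.09, 0, 0.5], [-0.0005, 0, 0.105, 0, 0.5], [-0.0005, 0, 0.115, 0, 0.5], [-0.0005, 0, 0.12, 0, 0.45], [-0.0005, 0, 0.123, 0, 0.4], [-0.0005, 0, 0.123, 0, 0.36], [-0.0005, 0, 0.123, 0, 0.32], [-0.0005, 0, 0.123, 0, 0.28]],
])

```text
t: 18.85
eef_pos: [0.5078, 0.2876, 0.0778]
eef_rot: [[-0.997, 0.076, 0.001], [0.076, 0.997, 0.0], [-0.001, 0.0, -1.0]]
contact_force: [0.1, -0.4, 0.3]
finger_gap: 0.0243
```

>>> step_arm([
  [[0, 0, 0, 0, 0.26], [0, 0, 0, 0, 0.24], [0, 0, 0, 0, 0.22], [0, 0, 0, 0, 0.2], [0, 0, 0, 0, 0.18], [0, 0, 0, 0, 0.16], [0, 0, 0, 0, 0.14], [0, 0, 0, 0, 0.1], [0, 0, 0, 0, 0.0], [0, 0, 0, 0, 0], [0, 0, 0, 0, 0], [0, 0, 0, 0, 0]],
])

```text
t: 20.05
eef_pos: [0.5076, 0.2874, 0.0774]
eef_rot: [[-0.997, 0.076, 0.0], [0.076, 0.997, -0.0], [-0.0, 0.0, -1.0]]
contact_force: [-1.2, -1.0, 5.1]
finger_gap: 0.0128
```

>>> step_arm([
  [[0, 0, -0.001, 0, 0], [0, 0, -0.003, 0, 0], [0, 0, -0.006, 0, 0], [0, 0, -0.01, 0, 0], [0, 0, -0.016, 0, 0], [0, 0, -0.024, 0, 0], [0, 0, -0.033, 0, 0], [0, 0, -0.043, 0, 0], [0, 0, -0.053, 0, 0], [0, 0, -0.063, 0, 0], [0, 0, -0.073, 0, 0], [0, 0, -0.083, 0, 0]],
])

```text
t: 21.25
eef_pos: [0.5076, 0.2875, 0.1612]
eef_rot: [[-0.997, 0.076, 0.0], [0.076, 0.997, 0.0], [-0.0, 0.0, -1.0]]
contact_force: [0.1, -0.3, -4.8]
finger_gap: 0.0128
```

>>> step_arm([
  [[0, 0, -0.01, 0, 0], [0, 0, -0.02, 0, 0], [0, 0, -0.03, 0, 0], [0, 0, -0.04, 0, 0], [0, 0, -0.05, 0, 0], [0, 0, -0.059, 0, 0], [0, 0, -0.066, 0, 0], [0, 0, -0.071, 0, 0], [0, 0, -0.075, 0, 0], [0, 0, -0.077, 0, 0], [0, 0, -0.077, 0, 0], [0, 0, -0.077, 0, 0]],
])

```text
t: 22.45
eef_pos: [0.5074, 0.2874, 0.237]
eef_rot: [[-0.997, 0.076, -0.0], [0.076, 0.997, -0.0], [0.0, -0.0, -1.0]]
contact_force: [0.1, -0.2, -4.5]
finger_gap: 0.0127
```

Run:
```python
from h import *
s=observe(); pos,rot=np.array(s["eef_pos"]),np.array(s["eef_rot"]); print(s["t"],pos.round(4),s["finger_gap"],np.degrees(np.arctan2(rot[1,0],rot[0,0])),np.round(s["joint_pos"],1))
print("to pad",(rot.T@(np.array([.469,-.230,pos[2]])-pos)).round(4))
```

```text
22.45 [0.5074 0.2874 0.237 ] 0.012702449593942618 175.61835986549963 [ 23.7  24.6  82.7  -0.   72.7 -62. ]
to pad [-1.200e-03 -5.188e-01  1.000e-04]
```

>>> step_arm([
  [[0, -0.002, 0, 0, 0], [0, -0.006, 0, 0, 0], [0, -0.013, 0, 0, 0], [0, -0.023, 0, 0, 0], [0, -0.036, 0, 0, 0], [0, -0.052, 0, 0, 0], [0, -0.07, 0, 0, 0], [0, -0.09, 0, 0, 0], [0, -0.11, 0, 0, 0], [0, -0.13, 0, 0, 0], [0, -0.15, 0, 0, 0], [0, -0.17, 0, 0, 0]],
])

```text
t: 23.65
eef_pos: [0.4941, 0.1161, 0.2374]
eef_rot: [[-0.997, 0.077, 0.0], [0.077, 0.997, -0.0], [-0.0, -0.0, -1.0]]
contact_force: [0.5, -0.6, -3.5]
finger_gap: 0.0127
```

>>> step_arm([
  [[0, -0.02, 0, 0, 0], [0, -0.04, 0, 0, 0], [0, -0.06, 0, 0, 0], [0, -0.08, 0, 0, 0], [0, -0.1, 0, 0, 0], [0, -0.12, 0, 0, 0], [0, -0.14, 0, 0, 0], [0, -0.16, 0, 0, 0], [0, -0.18, 0, 0, 0], [0, -0.2, 0, 0, 0], [0, -0.22, 0, 0, 0], [0, -0.24, 0, 0, 0]],
])

```text
t: 24.85
eef_pos: [0.4754, -0.1229, 0.2374]
eef_rot: [[-0.997, 0.077, 0.0], [0.077, 0.997, -0.0], [-0.0, -0.0, -1.0]]
contact_force: [0.3, -0.6, -3.5]
finger_gap: 0.0126
```

>>> step_arm([
  [[0, -0.019, 0, 0, 0], [0, -0.037, 0, 0, 0], [0, -0.054, 0, 0, 0], [0, -0.069, 0, 0, 0], [-0.001, -0.081, 0, 0, 0], [-0.001, -0.091, 0, 0, 0], [-0.001, -0.098, 0, 0, 0], [-0.001, -0.103, 0, 0, 0], [-0.001, -0.106, 0, 0, 0], [-0.001, -0.108, 0, 0, 0], [-0.001, -0.109, 0, 0, 0], [-0.001, -0.109, 0, 0, 0]],
])

```text
t: 26.05
eef_pos: [0.469, -0.2299, 0.2373]
eef_rot: [[-0.997, 0.076, -0.0], [0.076, 0.997, 0.0], [0.0, 0.0, -1.0]]
contact_force: [0.2, 0.5, -3.6]
finger_gap: 0.0134
```

Run:
```python
from h import *
s=observe(); pos,rot=np.array(s["eef_pos"]),np.array(s["eef_rot"]); print(s["t"],pos.round(4),s["finger_gap"],np.degrees(np.arctan2(rot[1,0],rot[0,0])),np.round(s["joint_pos"],1),np.round(s["contact_force"],2))
cv2.imwrite("pics/w8.png",eyes.read_camera("wrist")[:,:,::-1])
```

```text
26.05 [ 0.469  -0.2299  0.2373] 0.013432481635459735 175.6310465740702 [ -32.7   19.7   91.     0.    69.3 -118.3] [ 0.21  0.46 -3.55]
```

View pics/w8.png

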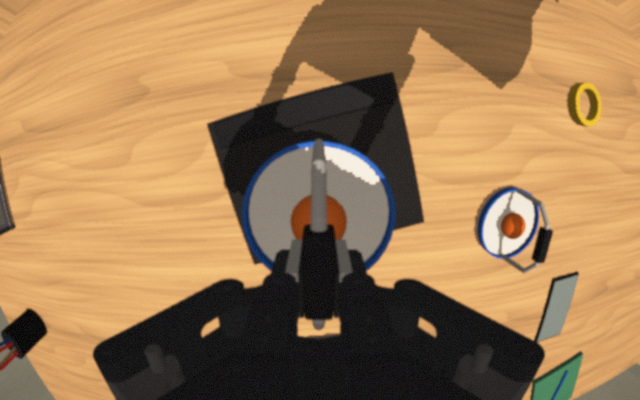

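The ball is centred. The pad corners show at (209,124), (393,73) and (423,222), and dish R is undisturbed. Next I'll turn the dish and lower it.

>>> step_arm([
  [[0, 0, 0.0, 0.02, 0], [0, 0, 0.001, 0.06, 0], [0, 0, 0.002, 0.12, 0], [0, 0, 0.004, 0.19, 0], [0, 0, 0.006, 0.27, 0], [0, 0, 0.008, 0.36, 0], [0, 0, 0.01, 0.45, 0], [0, 0, 0.012, 0.54, 0], [0, 0, 0.014, 0.63, 0], [0, 0, 0.016, 0.72, 0], [0, 0, 0.018, 0.81, 0], [0, 0, 0.02, 0.89, 0]],
])

```text
t: 27.3
eef_pos: [0.4689, -0.23, 0.2171]
eef_rot: [[-0.855, 0.519, -0.0], [0.519, 0.855, 0.0], [0.0, -0.0, -1.0]]
contact_force: [0.0, -0.5, -4.8]
finger_gap: 0.0133
```

>>> step_arm([
  [[0, 0, 0.002, 0.083, 0], [0, 0, 0.004, 0.166, 0], [0, 0, 0.006, 0.25, 0], [0, 0, 0.008, 0.333, 0], [0, 0, 0.01, 0.416, 0], [0, 0, 0.012, 0.5, 0], [0, 0, 0.014, 0.583, 0], [0, 0, 0.016, 0.666, 0], [0, 0, 0.018, 0.75, 0], [0, 0, 0.02, 0.833, 0], [0, 0, 0.022, 0.916, 0], [0, 0, 0.024, 1.0, 0]],
])

```text
t: 28.5
eef_pos: [0.469, -0.23, 0.1931]
eef_rot: [[-0.481, 0.877, 0.0], [0.877, 0.481, 0.0], [-0.0, 0.0, -1.0]]
contact_force: [0.1, 0.4, -2.9]
finger_gap: 0.0129
```

>>> step_arm([
  [[0, 0, 0.002, 0.08, 0], [0, 0, 0.004, 0.16, 0], [0, 0, 0.006, 0.24, 0], [0, 0, 0.008, 0.32, 0], [0, 0, 0.009, 0.4, 0], [0, 0, 0.01, 0.47, 0], [0, 0, 0.011, 0.53, 0], [0, 0, 0.012, 0.57, 0], [0, 0, 0.012, 0.59, 0], [0, 0, 0.012, 0.6, 0], [0, 0, 0.012, 0.6, 0], [0, 0, 0.012, 0.6, 0]],
])

```text
t: 29.7
eef_pos: [0.469, -0.2301, 0.1813]
eef_rot: [[-0.19, 0.982, 0.0], [0.982, 0.19, -0.0], [-0.0, 0.0, -1.0]]
contact_force: [-0.5, 0.1, -3.7]
finger_gap: 0.0132
```

Run:
```python
from h import *
p0=np.array([.469,-.2299,.2373]);a=np.radians(175.63);R0=np.array([[np.cos(a),-np.sin(a)*-1,0],[np.sin(a),-np.cos(a),0],[0,0,-1]])
C=[wz(u,.004,p0,R0) for u in((209,124),(393,73),(423,222))]
C=np.array(C);print("pad mid",((C[0]+C[2])/2).round(4),[ (np.hypot(*(C[i+1]-C[i])[:2]).round(3),np.degrees(np.arctan2(*(C[i+1]-C[i])[1::-1])).round(1)) for i in(0,1)])
s=observe(); pos,rot=np.array(s["eef_pos"]),np.array(s["eef_rot"]); print(s["t"],pos.round(4),np.round(rot,4).tolist(),s["finger_gap"],"tool x yaw",np.degrees(np.arctan2(rot[1,0],rot[0,0])),np.round(s["qvel"],2),np.round(s["contact_force"],2))
T=eyes.read_camera("top");S=eyes.read_camera("scene")
big_=np.hstack([cv2.resize(T[150:300,180:500],(400,188)),cv2.resize(S[100:400,100:420],(400,375))[:188]*0]) 
cv2.imwrite("pics/fin_s.png",cv2.resize(S[90:400,90:500],(800,605),interpolation=cv2.INTER_CUBIC)[:600,:,::-1])
cv2.imwrite("pics/fin_t.png",cv2.resize(T[80:300,180:500],(800,550),interpolation=cv2.INTER_CUBIC)[:,:,::-1])
```

```text
pad mid [ 0.4706 -0.2282  0.004 ] [(np.float64(0.236), np.float64(100.6)), (np.float64(0.198), np.float64(10.2))]
29.7 [ 0.469  -0.2301  0.1813] [[-0.1897, 0.9818, 0.0001], [0.9818, 0.1897, -0.0], [-0.0, 0.0001, -1.0]] 0.013161885102532649 tool x yaw 100.93296314862081 [-0.03  0.01  0.02  0.08 -0.1  -0.02] [-0.47  0.09 -3.72]
```

View pics/fin_s.png

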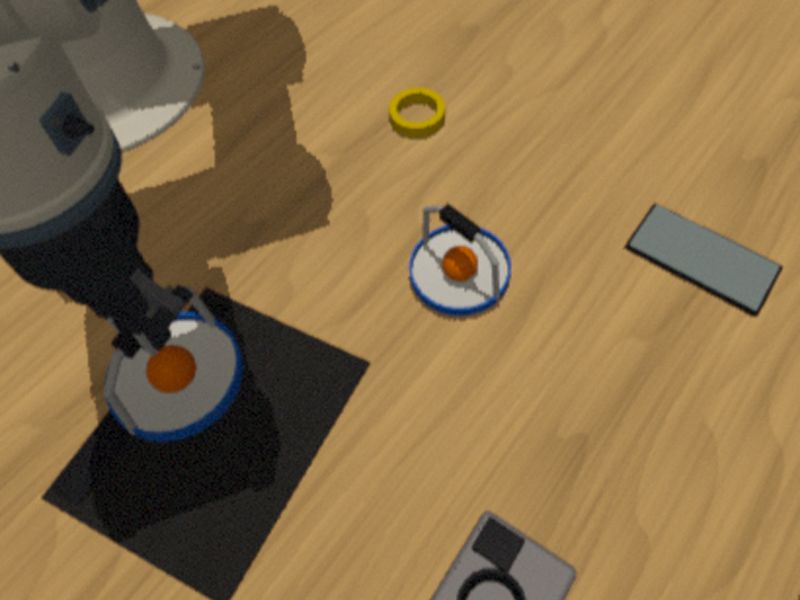

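The final scene view shows the dish held over the pad with its ball in the middle at (171,369). Its arch runs along the pad's long side, and dish R stands in place at (460,268). I'll settle briefly and hand in.

>>> step_arm([
  [[0, 0, 0, 0, 0], [0, 0, 0, 0, 0], [0, 0, 0, 0, 0], [0, 0, 0, 0, 0], [0, 0, 0, 0, 0], [0, 0, 0, 0, 0]],
])

```text
t: 30.4
eef_pos: [0.4689, -0.2301, 0.1813]
eef_rot: [[-0.189, 0.982, 0.0], [0.982, 0.189, 0.0], [-0.0, 0.0, -1.0]]
contact_force: [0.7, -1.0, -3.1]
finger_gap: 0.013
```

```bash
python3 -c "
from plant import ctrl,observe
s=observe();print(s['t'],s['eef_pos'],s['qvel'],s['finger_gap']);print(ctrl.finish_job())"
```

```text
30.4 [ 0.46891898 -0.23008057  0.18127065] [ 0.05168071 -0.02810153 -0.03453108  0.05896973  0.05914026  0.07014868] 0.013036016366352748
the job is handed in; nothing more can be done
None
```

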